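Pack the barista kit and hold the crate's spring clamp open

ROBOT

A 6-joint arm with a two-finger parallel gripper is mounted at the origin on a cart in front of the work surface, level with it; the furniture and walls round the work are solid. World frame = base frame: x ahead of the robot, y to its left, z up, the work surface at z = 0. Lengths are in m, angles in rad, forces in N, time in s.
With the tool pointing down it reaches from about 0.35 to 0.85 m from the base axis. Payload 8.1 kg.
Tool frame: the origin (TCP) lies on the centre line of the jaws, within the pads' length; the fingertips stand 22 mm ahead of it and the grasp point (between the pads) lies 3 mm ahead of it; z points along the fingers, y is the line along which they close (so a half turn about z gives the same grasp; the last joint's range is limited). The gripper opens to 93 mm and grips with 3 to 60 N. Pads are 15 mm wide; open, the fingers measure 128 mm over their backs; the gripper's body (75 mm by 188 mm) begins 65 mm behind the grasp point.
Start: joints at [1.025, 0.13, 1.488, -0, 1.523, -0.085], TCP at [0.267, 0.537, 0.241] pointing down, gripper open.
Joint ranges: [-2.96, 2.96], [-0.89, 2.26], [0.02, 2.5], [-1.34, 4.48], [0, 2.73], [-2.66, 2.66]. Speed limits (rad/s): [2.39, 2.39, 2.79, 3.14, 3.14, 3.14].

INTERFACE

Orientations are given as a rotation vector (axis times angle).
In Python, from plant import robot gives the robot as it stands.
- The arm moves only by the tool advance, called after "Request:" by a JSON object that holds its "op" and its "data", one argument or row to a line. Schema: {"type":"object","properties":{"increments":{"type":"array","items":{"type":"array","items":{"type":"array","items":{"type":"number"},"minItems":5,"maxItems":5},"minItems":1,"maxItems":20},"minItems":1,"maxItems":1},"force":{"type":"number"},"only":{"type":"string"},"quiet":{"type":"boolean"},"lines":{"type":"string"}},"required":["increments"],"additionalProperties":false}. increments is a list that holds a single list of rows (three levels of brackets), with 1 to 20 rows, each of 5 numbers: the finger opening in m, then dx, dy, dz in m, then a turn about the tool's z in rad; each row shifts and turns the commanded pose from where the row before left it, along the tool's axes as they then stand; what a row does not reach is not made up. A row lasts 1/10 s, in which the tool goes at most 0.05 m and 0.15 rad, less where a joint would pass 70% of its speed; a pose out of reach is approached as far as the arm can. The fingers move at their own pace and stop on an object; force is the grip in N (left out, the last holds). Time passes only in rows, so rows that do not move let the fingers close. The tool returns the time, the measured TCP pose, the force, the opening and the grip force at its end. only (a regular expression) keeps the lines of the reply that match it, lines (a string "A,B") keeps lines A to B, and quiet returns only ok. Input that does not fit is refused with a message, and nothing moves.
- robot.read_state(): the state, without advancing time (a new reading comes with each control period).
- robot.read_camera(name): name is "side" or "top" or "wrist"; returns a dict with "image" (480x640x3 uint8, red, green, blue), "fx", "fy", "cx", "cy" (pixels), "R" (3x3) and "t" (3): a world point X has camera coordinates R X + t. Camera axes: x right, y down, z forward; pixel columns grow to the right and rows downward; lengths in m; the calibration is good to about 2 mm. A picture is of the moment at which its call begins. There is no depth.
- robot.close_job(): hands the job in; it is judged then, once.
The state is a dict: "t": time; "q": joint angles; "dq": joint speeds; "joint_torque": joint torques, N m; "tool_pos": TCP position; "orientation": TCP orientation; "force": force on the tool from outside, world axes, zero at the start; "wrist_torque": the same for the moment, N m; "opening": finger opening in m; "gripper_force": force on a finger pad.
Only numpy, scipy, OpenCV 4.12 (cv2) and the standard library are available. Lean on these libraries where they do the work, as an engineer would, in place of code of your own. Each camera call takes 0.05 s, during which the arm holds its last target. There are 200 camera calls.

TASK

Pack the barista kit for the terrace bar: stand the cocoa shaker and the black tamper upright on the crate's floor, beside the bar measure in the bay between the end wall and the spring-loaded clamp board, setting them down rather than dropping them in. Then pull the board's bar handle out until the red bands on its two rods have just come clear of the brass bushings, no farther, and finish while still holding it there, so that the small milk pitcher can be lowered into the gap. Leave the pitcher and the sugar box where they stand.

Things in the scene. Friction and masses are not known exactly. Their poses are not given: they have to be found in the camera images.
- crate: open wooden carry crate with steel corners, 200 x 200 mm, rim 60 mm above the counter, firm on rubber feet (does not slide). Origin: centre of its underside, on the counter; z up; +y points from the bar handle to the packing bay and is within 0.25 rad of the robot's right (world -y), so the handle is on the left; x runs along the row of packed things. Walls 8 mm thick, floor 10 mm above the origin
- bay (a point): centre of the bay's floor (0, 54, 10 mm in the crate frame). The bay is 184 mm along x (-92 to +92) and 76 mm along y (+16, the board's felt face at rest, to +92, the end wall). The bar measure near its -x end leaves about 133 to 138 mm of the row for the shaker (67 mm) and the tamper (58 mm), in either order
- clamp (a joint): how far the clamp board and its handle are pulled out (m) along the crate's -y. 0: home, as its springs push it at the start. 0.070: the mark, the 10 mm red bands on the rods just clear of the bushings. 0.082: hard stop. It springs back when let go; takes about 4 N to start, 9 N at the mark. Board 178 mm wide, its top 59 mm above the counter
- clamp_bar (a point): middle of the bar handle, which moves with the board: a round black bar 12 mm thick, 84 mm long along the crate's x, axis 34 mm above the counter, 62 mm outside the crate's -y wall at rest. Its ends join the two 8 mm steel rods (about 70 mm clear between them); fingers fit over its middle from above, one on each side
- shaker: pale grey cocoa shaker with perforated dome, 67 mm across and 105 mm tall, 0.22 kg, upright; straight body 64 mm across up to 75 mm, dome 67 mm across above that. Origin: centre of its underside. Starts on the counter to the left of the crate
- tamper: tamper with black handle, steel base 58 mm across and 18 mm high, handle 36 mm across from 28 to 93 mm, 0.42 kg, upright, total height 94 mm. Origin: centre of its underside. Starts on the counter to the left of the crate
- jigger: steel double-ended bar measure, 43 mm across and 86 mm tall, loose, already upright on the bay's floor near its -x end. Origin: centre of its underside
- pitcher: small pale grey milk pitcher, 66 x 101 x 81 mm, waiting on the counter behind and to the right of the crate; not to be moved. Origin: centre of its underside
- sugar_caddy: small black box of sugar sachets, 68 x 120 x 74 mm, at the back; not to be moved. Origin: centre of its underside

How it is judged:
On the way, in this order (a step that is already met when the one before it is completed fails the run):
1. shaker, tamper and bar measure stand upright on the bay's floor, let go, with the clamp board home (x of shaker in the frame of crate between -0.0625 and 0.0625 m and y of shaker in the frame of crate between 0.044 and 0.064 m and z of shaker in the frame of crate between 0.005 and 0.015 m and angle between each of shaker, tamper, jigger's own z axis and vertical below 0.1 rad and x of tamper in the frame of crate between -0.067 and 0.067 m and y of tamper in the frame of crate between 0.039 and 0.069 m and z of tamper in the frame of crate between 0.005 and 0.015 m and x of jigger in the frame of crate between -0.0765 and 0.0765 m and y of jigger in the frame of crate between 0.032 and 0.076 m and z of jigger in the frame of crate between 0.005 and 0.015 m and contact force between the fingers and shaker below 0.2 N and contact force between the fingers and tamper below 0.2 N and value of joint clamp below 0.006 m), for 0.2 s.
2. the clamp board is pulled out to the mark by the gripper (value of joint clamp between 0.066 and 0.078 m and contact force between the fingers and crate above 4 N), for 0.3 s.
At the end, for the whole second after the job is handed in: Fingers still holding the handle (4 N or more), the clamp board at rest 66 to 78 mm out (mark: 70 mm); shaker, tamper and bar measure upright (0.1 rad), at rest and untouched on the bay floor, in a row along the end wall, none more than 2 mm past the board's rest line (all of step 2 and x of shaker in the frame of crate between -0.0625 and 0.0625 m and y of shaker in the frame of crate between 0.044 and 0.064 m and z of shaker in the frame of crate between 0.005 and 0.015 m and angle between each of shaker, tamper, jigger's own z axis and vertical below 0.1 rad and x of tamper in the frame of crate between -0.067 and 0.067 m and y of tamper in the frame of crate between 0.039 and 0.069 m and z of tamper in the frame of crate between 0.005 and 0.015 m and x of jigger in the frame of crate between -0.0765 and 0.0765 m and y of jigger in the frame of crate between 0.032 and 0.076 m and z of jigger in the frame of crate between 0.005 and 0.015 m and velocity of joint clamp between -0.01 and 0.01 m/s and contact force between the fingers and shaker below 0.2 N and contact force between the fingers and tamper below 0.2 N and linear speed of each of shaker, tamper below 0.02 m/s); the arm keeps its last pose, push and grip.
It fails at once if the shaker or the tamper is dropped into the crate ((x of shaker in the frame of crate between -0.09 and 0.09 m and y of shaker in the frame of crate between 0.01 and 0.1 m and z of shaker in the frame of crate below 0.055 m and linear speed of shaker above 0.5 m/s) or (x of tamper in the frame of crate between -0.09 and 0.09 m and y of tamper in the frame of crate between 0.01 and 0.1 m and z of tamper in the frame of crate below 0.055 m and linear speed of tamper above 0.5 m/s)).
It fails at once if the pitcher or the sugar box is moved by more than 20 mm (distance of any of pitcher, sugar_caddy from where it was at the start of the episode above 0.02 m).
It also fails if it takes over 67 s, if anything falls off the work surface, if the arm or the gripper's body presses on something with over 40 N, if the wrist force passes 120 N, or if a joint passes its speed limit or range.

## Working session

There is one attempt and no reset: what is moved stays moved. The work goes in short steps, Python scripts to look and compute and a tool call to move; the robot and the scene stay as the last step left them, time stands still between calls to the robot, and variables do not carry over. Pictures are saved under pics/ and viewed, at most 13 in all, crops included, and the job is handed in when it is done.

```bash
ls; mkdir -p pics
```

Run:
```python
from plant import robot
import cv2,numpy as np,json
s=robot.read_state();print({k:np.round(v,4).tolist() for k,v in s.items()})
for n in("top","side"):
    c=robot.read_camera(n);cv2.imwrite(f"pics/{n}0.png",c["image"][:,:,::-1]);np.savez(f"{n}0.npz",**c)
    print(n,c["fx"],c["fy"],c["cx"],c["cy"],np.round(c["R"],4).tolist(),np.round(c["t"],4).tolist())
```

```text
pics
plant.py
{'t': 0.0, 'q': [1.0246, 0.1311, 1.4892, -0.0, 1.523, -0.0854], 'dq': [-0.0013, 0.0005, -0.0007, -0.0006, -0.0009, -0.0006], 'joint_torque': [-0.0019, -55.984, -49.1761, 0.0767, 0.0358, -0.0001], 'tool_pos': [0.2665, 0.537, 0.2396], 'orientation': [-0.7173, -3.0581, 0.0027], 'force': [0.0916, -0.6409, -0.293], 'wrist_torque': [0.0044, 0.0304, -0.0219], 'gripper_force': 0.0, 'opening': 0.0929}
top 542.8763701626167 542.8763701626167 323.5568901335308 227.1100203154804 [[0.0168, -0.9995, -0.0255], [-0.9946, -0.0141, -0.1028], [0.1024, 0.027, -0.9944]] [-0.0057, 0.5978, 1.0439]
side 439.06714407461885 439.06714407461885 322.1091100114215 242.35483457022013 [[-0.7473, -0.6642, -0.0184], [-0.3629, 0.4312, -0.8261], [0.5566, -0.6107, -0.5632]] [0.45, 0.2851, 0.5281]
```
View pics/top0.png

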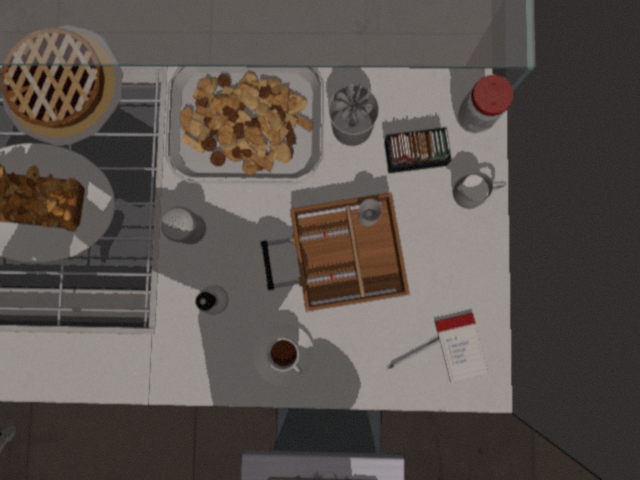

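View pics/side0.png

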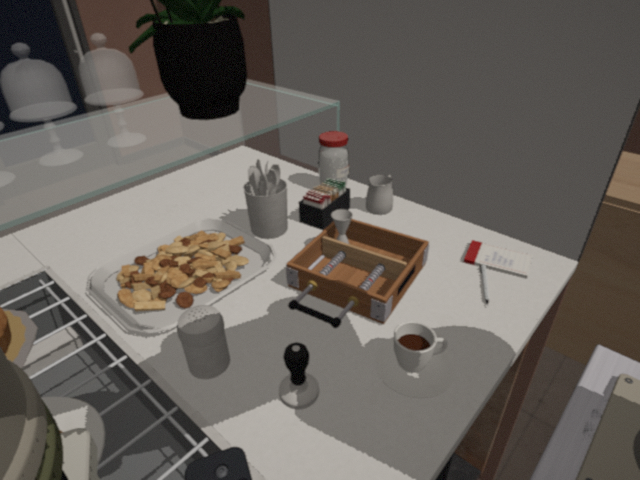

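The top view shows the shaker at about (180,224), the tamper knob at (206,300), the bar at (268,265), the jigger at (370,210), and the crate rim corners at about (292,209), (393,194), (409,294) and (307,309). The side view shows the shaker at (205,340) and the tamper at (297,370). Next I'll make masks and zoomed crops.

Create h.py:
```python
import numpy as np,cv2
def P(c,X): 
    p=c["R"]@np.array(X,float)+c["t"]; return np.array([c["fx"]*p[0]/p[2]+c["cx"],c["fy"]*p[1]/p[2]+c["cy"]])
def ray(c,u,v,z):
    d=c["R"].T@np.array([(u-c["cx"])/c["fx"],(v-c["cy"])/c["fy"],1]); o=-c["R"].T@c["t"]
    return o+d*(z-o[2])/d[2]
```

Run:
```python
from h import *
t=dict(np.load("top0.npz"));s=dict(np.load("side0.npz"))
im=t["image"];hsv=cv2.cvtColor(im,cv2.COLOR_RGB2HSV)
w=((hsv[...,0]<18)&(hsv[...,1]>100)).astype(np.uint8); w[:,:280]=0;w[:190]=0;w[320:]=0;w[:,415:]=0
w=cv2.morphologyEx(w,cv2.MORPH_CLOSE,np.ones((9,9)))
cs,_=cv2.findContours(w,0,1);c=max(cs,key=cv2.contourArea)
pts=np.array([ray(t,*p[0],.06)[:2] for p in c]).astype(np.float32)
r=cv2.minAreaRect(pts*1000);print("crate",r,cv2.boxPoints(r).round(1).tolist())
g=im.max(2)
for nm,(a,b,x,y),z in(("bar",(230,300,255,277),.034),("tamp",(285,315,190,220),.09)):
    m=np.zeros_like(g);m[a:b,x:y]=(g[a:b,x:y]<(25 if nm=="bar" else 35))
    n,l,st,ce=cv2.connectedComponentsWithStats(m);i=1+st[1:,4].argmax();yy,xx=np.where(l==i)
    R=cv2.minAreaRect(np.c_[xx,yy].astype(np.float32));print(nm,st[i],ce[i],R,ray(t,*R[0],z))
e=lambda a:cv2.resize(np.clip(a.astype(float)*1.6,0,255).astype(np.uint8)[:,:,::-1],(400,300),interpolation=cv2.INTER_CUBIC)
o=np.vstack([np.hstack([e(im[187:262,130:230]),e(im[262:337,160:260])]),np.hstack([e(s["image"][290:390,140:273]),e(s["image"][325:425,235:368])])])
cv2.imwrite("pics/crops.png",o)
```

```text
crate ((549.5650024414062, -43.51625061035156), (197.48764038085938, 202.40867614746094), 10.115342140197754) [[434.6000061035156, 38.79999923706055], [470.1000061035156, -160.5], [664.5, -125.80000305175781], [629.0, 73.5]]
bar [262 242  12  47 204] [267.1372549  265.12254902] ((267.27996826171875, 264.9599914550781), (46.9518928527832, 5.0911688804626465), 81.8698959350586) [0.52113464 0.11279284 0.034     ]
tamp [196 292  20  18 231] [205.89177489 300.55411255] ((205.50001525878906, 300.5000305175781), (16.970561981201172, 18.384777069091797), 45.0) [0.451785   0.21859238 0.09      ]
```

View pics/crops.png

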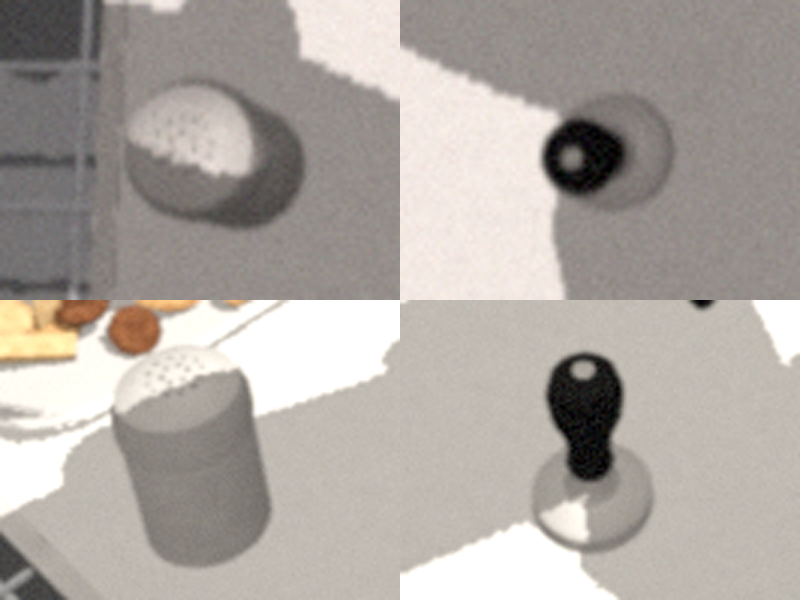

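Top crop: the shaker dome centre is at about (178,224) and its base is near (190,228). The tamper base circle is at about (213.4,299.9) and its knob at (205.5,301). Now I'll turn these into points and check them across the two views.

Run:
```python
from h import *
t=dict(np.load("top0.npz"));s=dict(np.load("side0.npz"))
np.set_printoptions(precision=4,suppress=True)
print("sh dome",ray(t,177.8,223.7,.085),"base",ray(t,190,228.25,0))
print("ta base",ray(t,213.4,299.9,.012),"knob",ray(t,205.5,301,.075))
th=np.linspace(0,6.28,60)
def ext(c,x,y,r,z):
    q=np.array([P(c,(x+r*np.cos(a),y+r*np.sin(a),z)) for a in th]);return np.r_[q.min(0),q.max(0)]
for x,y in (ray(t,177.8,223.7,.085)[:2],ray(t,190,228.25,0)[:2]):
  for c,n,ox,oy,k in((t,"top",130,187,4),(s,"side",140,290,3.0)):
    for r,z in((.032,0),(.0335,.08)): print(n,z,((ext(c,x,y,r,z)-[ox,oy,ox,oy])*k+[0,0 if k==4 else 300,0,0 if k==4 else 300]).round())
for x,y in (ray(t,213.4,299.9,.012)[:2],ray(t,205.5,301,.075)[:2]):
  for c,n,ox,oy,k in((t,"top",160,262,4),(s,"side",235,325,3.0)):
    for r,z in((.029,.01),(.018,.075)): print(n,z,((ext(c,x,y,r,z)-[ox,oy,ox,oy])*k+[400,0 if k==4 else 300]*2).round())
C=np.array([.5496,-.0435]);a=.178
ex=np.array([-np.cos(a),-np.sin(a)]);ey=np.array([np.sin(a),-np.cos(a)])
print("jig top in crate:",*[ (lambda d:(d@ex,d@ey))(ray(t,370,210,z)[:2]-C) for z in(.096,)])
from scipy.spatial.transform import Rotation as Ro
from plant import robot
print(Ro.from_rotvec(robot.read_state()["orientation"]).as_matrix())
im=t["image"][180:330,280:430];cv2.imwrite("pics/crate.png",cv2.resize(np.clip(im*1.6,0,255).astype(np.uint8)[:,:,::-1],(600,600),interpolation=cv2.INTER_CUBIC))
```

```text
sh dome [0.5948 0.2782 0.085 ] base [0.5947 0.2781 0.    ]
ta base [0.4505 0.2216 0.012 ] knob [0.4503 0.2222 0.075 ]
top 0 [178. 103. 302. 227.]
top 0.08 [124.  78. 264. 218.]
side 0 [141. 472. 266. 569.]
side 0.08 [106. 361. 246. 460.]
top 0 [178. 103. 302. 227.]
top 0.08 [125.  78. 265. 218.]
side 0 [141. 472. 266. 569.]
side 0.08 [106. 361. 247. 460.]
top 0.01 [557.  93. 672. 210.]
top 0.075 [545. 117. 621. 194.]
side 0.01 [531. 435. 651. 535.]
side 0.075 [545. 362. 623. 423.]
top 0.01 [556.  93. 671. 210.]
top 0.075 [544. 117. 620. 195.]
side 0.01 [530. 436. 650. 536.]
side 0.075 [544. 363. 623. 424.]
jig top in crate: (np.float64(-0.0663253182834207), np.float64(0.05320579502989117))
[[-0.8957  0.4447 -0.0009]
 [ 0.4447  0.8957 -0.0015]
 [ 0.0001 -0.0018 -1.    ]]
```

View pics/crate.png

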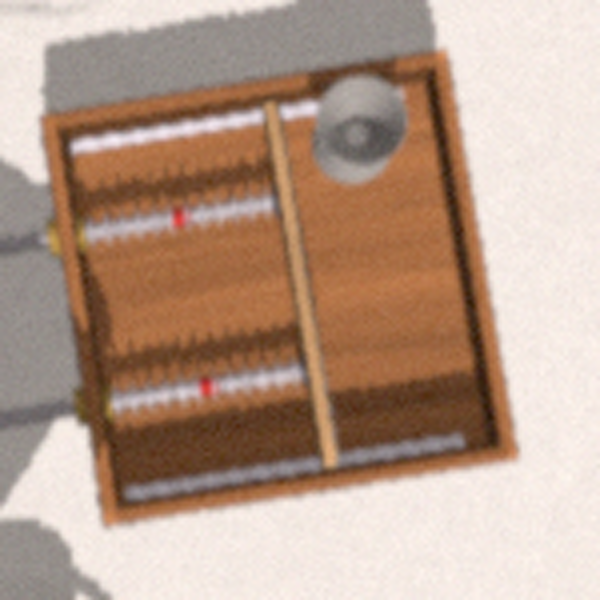

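Both views agree to about 2 mm. Crate yaw is about 0.178, and the jigger is at crate (-66, 53), leaving about 137 mm of row. I'll use one tool orientation throughout, with tool x along crate x and tool y along crate -y.

Add to h.py:
```python
from scipy.spatial.transform import Rotation as Ro
C=np.array([.5496,-.0435]);YAW=.178
ex=np.array([-np.cos(YAW),-np.sin(YAW)]);ey=np.array([np.sin(YAW),-np.cos(YAW)])
def W(x,y,z): return np.r_[C+x*ex+y*ey,z]
def delta(X):
    from plant import robot
    s=robot.read_state();R=Ro.from_rotvec(s["orientation"]).as_matrix()
    print("to",np.round(X,4),"tool delta",np.round(R.T@(np.array(X)-s["tool_pos"]),4),"yaw err",round(float(np.arctan2(R[1,1],R[0,1])-np.pi/2-YAW),4))
```

```text
(no output)
```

Request:
{"op": "advance", "data": {
  "increments": [
    [[0.093,0,0,0,-0.128],[0.093,0,0,0,-0.128],[0.093,0,0,0,-0.128],[0.093,0,0,0,-0.128],[0.093,0,0,0,-0.128],[0.093,0,0,0,0],[0.093,0,0,0,0]]
  ],
  "force": 25
}}

```text
t: 0.8
tool_pos: [0.2667, 0.5373, 0.2402]
orientation: [0.275, -3.129, 0.001]
force: [-0.4, 0.1, -0.5]
opening: 0.0931
gripper_force: 0.0
```

```bash
python3 -c "
from h import *
delta([.594,.278,.16]);print(W(-.008,.054,.2),W(.0585,.054,.2))"
```

```text
to [0.594 0.278 0.16 ] tool delta [-0.2771 -0.3124  0.0802] yaw err -0.0026
[ 0.56703492 -0.0952303   0.2       ] [ 0.50158564 -0.10700489  0.2       ]
```

Request:
{"op": "advance", "data": {
  "increments": [
    [[0.093,0,-0.02,0,0],[0.093,-0.01,-0.04,0,0],[0.093,-0.01,-0.04,0,0],[0.093,-0.02,-0.04,0,0],[0.093,-0.03,-0.04,0,0],[0.093,-0.03,-0.04,0,0],[0.093,-0.04,-0.04,0,0],[0.093,-0.04,-0.03,0,0],[0.093,-0.04,-0.022,0,0],[0.093,-0.04,0,0.02,0],[0.093,-0.017,0,0.03,0.0026],[0.093,0,0,0.03,0],[0.093,0,0,0,0],[0.093,0,0,0,0]]
  ]
}}

```text
t: 2.2
tool_pos: [0.5888, 0.2834, 0.1603]
orientation: [0.274, -3.128, 0.001]
force: [0.4, 0.6, 0.7]
opening: 0.093
gripper_force: 0.0
```

```bash
python3 -c "
from h import *
delta([.594,.278,.079])"
```

```text
to [0.594 0.278 0.079] tool delta [-0.0043 -0.0062  0.0813] yaw err -0.0031
```

Request:
{"op": "advance", "data": {
  "increments": [
    [[0.093,-0.004,-0.006,0.02,0.003],[0.093,0,0,0.03,0],[0.093,0,0,0.02,0],[0.093,0,0,0.011,0],[0.093,0,0,0,0],[0.093,0,0,0,0]]
  ]
}}

```text
t: 2.8
tool_pos: [0.5955, 0.2789, 0.0819]
orientation: [-0.272, 3.127, 0.001]
force: [-0.1, 0.1, 0.5]
opening: 0.0933
gripper_force: 0.0
```

Run:
```python
from h import *
from plant import robot
delta([.594,.278,.079])
a=robot.read_camera("wrist")["image"];b=robot.read_camera("side")["image"][200:440,60:380]
cv2.imwrite("pics/w1.png",np.hstack([cv2.resize(a,(400,300)),cv2.resize(b,(400,300))])[:,:,::-1])
```

```text
to [0.594 0.278 0.079] tool delta [ 0.0017 -0.0007  0.0029] yaw err -0.0045
```

View pics/w1.png

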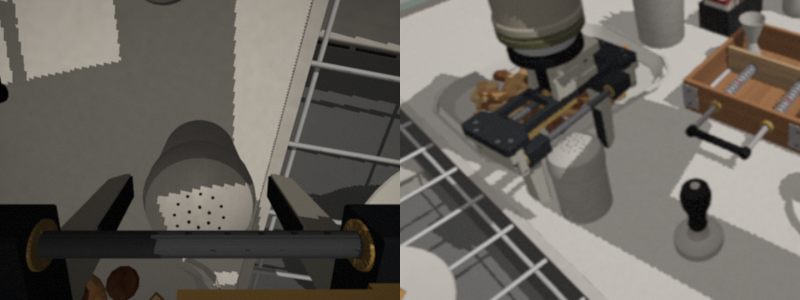

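The fingers straddle the dome, which sits at about (200,200) in the wrist half of the picture. I'll close the gripper, lift and check.

Request:
{"op": "advance", "data": {
  "increments": [
    [[0.06,0.0015,0,0.003,0],[0.06,0,0,0,0],[0.06,0,0,0,0],[0.06,0,0,0,0],[0.06,0,0,0,0],[0.06,0,0,0,0],[0.06,0,0,-0.01,0.004],[0.06,0,0,-0.03,0],[0.06,0,0,-0.04,0],[0.06,0,0,-0.04,0],[0.06,0,0,0,0]]
  ],
  "force": 25
}}

```text
t: 4.0
tool_pos: [0.5966, 0.2795, 0.2055]
orientation: [-0.265, 3.119, 0.005]
force: [0.5, 0.6, 0.2]
opening: 0.0649
gripper_force: 25.0
```

Run:
```python
from h import *
delta(W(-.008,.054,.2))
```

```text
to [ 0.567  -0.0952  0.2   ] tool delta [ 0.0924 -0.3644  0.0035] yaw err -0.0085
```

Request:
{"op": "advance", "data": {
  "increments": [
    [[0.06,0,-0.01,0,0.008],[0.06,0.01,-0.03,0,0],[0.06,0.01,-0.04,0,0],[0.06,0.01,-0.04,0,0],[0.06,0.012,-0.04,0,0],[0.06,0.01,-0.04,0,0],[0.06,0.01,-0.04,0,0],[0.06,0.01,-0.04,0,0],[0.06,0.01,-0.04,0,0],[0.06,0.01,-0.03,0,0],[0.06,0,-0.014,0,0],[0.06,0,0,0,0],[0.06,0,0,0,0],[0.06,0,0,0,0],[0.06,0,0,0,0]]
  ]
}}

```text
t: 5.5
tool_pos: [0.5609, -0.0947, 0.1963]
orientation: [0.256, -3.131, -0.001]
force: [-0.4, -0.6, -1.8]
opening: 0.0652
gripper_force: 25.0
```

Run:
```python
from h import *
from plant import robot
delta(W(-.008,.054,.2))
for n in("top","side"): np.savez(n+"1.npz",**robot.read_camera(n))
a=np.load("top1.npz")["image"][120:360,240:560];b=np.load("side1.npz")["image"][100:400,200:600]
cv2.imwrite("pics/p2.png",np.hstack([cv2.resize(a,(400,300)),b])[:,:,::-1])
```

```text
to [ 0.567  -0.0952  0.2   ] tool delta [-0.0059 -0.0015 -0.0037] yaw err -0.0148
```

View pics/p2.png

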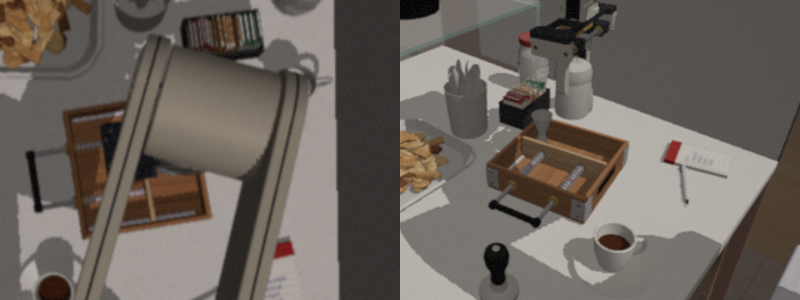

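The side view shows the shaker upright in the gripper, columns about 353–394 and bottom row about 217. I'll check its offset from the TCP with the side-view mask.

Run:
```python
from h import *
s=dict(np.load("side1.npz"));th=np.linspace(0,6.28,90)
im=s["image"]
for dx in(-.004,0,.004):
  x,y=np.array([.5609,-.0947])+dx*ex
  for r,z in((.032,.12),(.032,.15),(.0335,.2)):
    q=np.array([P(s,(x+r*np.cos(a),y+r*np.sin(a),z)) for a in th]);print(dx,z,q.min(0).round(1),q.max(0).round(1))
for r in(185,190,195,200,205): print(r,im[r,345:402].mean(1).astype(int).tolist())
print([int(v) for v in im[200:225,374].mean(1)])
```

```text
-0.004 0.12 [351.7 202.7] [385.6 219.7]
-0.004 0.15 [352. 189.] [386.6 205.5]
-0.004 0.2 [351.7 164.5] [389.3 180.7]
0 0.12 [353.5 203.2] [387.5 220.3]
0 0.15 [353.9 189.4] [388.6 206. ]
0 0.2 [353.7 164.9] [391.3 181.2]
0.004 0.12 [355.4 203.7] [389.5 220.9]
0.004 0.15 [355.8 189.9] [390.6 206.6]
0.004 0.2 [355.6 165.4] [393.4 181.7]
185 [126, 154, 169, 175, 173, 172, 173, 175, 174, 164, 135, 93, 78, 80, 82, 82, 82, 77, 85, 101, 123, 126, 129, 120, 110, 102, 99, 99, 97, 103, 105, 109, 111, 114, 121, 124, 127, 127, 126, 136, 140, 140, 139, 140, 139, 127, 113, 88, 86, 86, 83, 83, 86, 86, 83, 85, 85]
190 [102, 62, 29, 36, 78, 138, 171, 175, 174, 164, 134, 95, 78, 78, 78, 79, 83, 79, 85, 103, 123, 127, 127, 119, 114, 114, 120, 120, 123, 123, 127, 130, 126, 132, 132, 133, 131, 135, 135, 134, 135, 136, 138, 135, 134, 133, 131, 116, 91, 85, 83, 83, 82, 81, 84, 82, 83]
195 [31, 27, 32, 35, 75, 138, 170, 176, 173, 158, 120, 85, 76, 77, 80, 81, 84, 87, 87, 91, 94, 104, 109, 110, 111, 113, 115, 117, 120, 121, 123, 127, 128, 128, 129, 130, 131, 132, 130, 134, 134, 135, 133, 129, 132, 135, 135, 137, 136, 129, 124, 112, 93, 88, 85, 84, 81]
200 [24, 24, 30, 33, 52, 90, 111, 116, 114, 105, 86, 76, 78, 77, 80, 83, 85, 91, 90, 92, 96, 97, 100, 102, 108, 109, 111, 114, 118, 122, 123, 124, 125, 127, 127, 128, 130, 131, 133, 134, 134, 131, 132, 131, 130, 133, 131, 139, 156, 171, 175, 174, 173, 174, 175, 173, 174]
205 [33, 28, 27, 33, 63, 94, 113, 116, 113, 102, 82, 73, 78, 78, 80, 82, 85, 85, 90, 92, 92, 98, 101, 102, 105, 109, 110, 111, 116, 117, 117, 121, 123, 128, 130, 130, 130, 130, 131, 130, 129, 129, 128, 125, 125, 120, 122, 139, 162, 172, 172, 172, 174, 176, 174, 174, 173]
[122, 120, 122, 122, 119, 117, 117, 116, 118, 114, 115, 116, 114, 114, 116, 114, 115, 117, 117, 130, 156, 175, 177, 176, 168]
```

The offset along x is within about 2 mm once the side camera's starting bias is allowed for. Lowering now.

Request:
{"op": "advance", "data": {
  "increments": [
    [[0.06,-0.006,-0.0015,0,-0.015],[0.06,0,0,0,0],[0.06,0,0,0.02,0],[0.06,0,0,0.03,0],[0.06,0,0,0.02,0],[0.06,0,0,0,0],[0.06,0,0,0,0],[0.06,0,0,0,0]]
  ]
}}

```text
t: 6.4
tool_pos: [0.5682, -0.0967, 0.1285]
orientation: [-0.277, 3.127, -0.001]
force: [-0.4, -0.1, -1.5]
opening: 0.0651
gripper_force: 25.0
```

```bash
python3 -c "
from h import *
delta(W(-.008,.054,.092))"
```

```text
to [ 0.567  -0.0952  0.092 ] tool delta [0.001  0.0017 0.0365] yaw err -0.0013
```

Request:
{"op": "advance", "data": {
  "increments": [
    [[0.06,0.001,0.0015,0.01,0],[0.06,0,0,0.01,0],[0.06,0,0,0.008,0],[0.06,0,0,0.004,0],[0.06,0,0,0,0],[0.06,0,0,0,0]]
  ]
}}

```text
t: 7.0
tool_pos: [0.5658, -0.0952, 0.0946]
orientation: [0.277, -3.129, -0.0]
force: [0.1, 0.3, -1.7]
opening: 0.0653
gripper_force: 25.0
```

```bash
python3 -c "
from h import *
delta(W(-.008,.054,.089))"
```

```text
to [ 0.567  -0.0952  0.089 ] tool delta [-0.0012 -0.0002  0.0056] yaw err -0.0014
```

Request:
{"op": "advance", "data": {
  "increments": [
    [[0.06,-0.001,0,0.002,0],[0.06,0,0,0.002,0],[0.06,0,0,0,0],[0.06,0,0,0,0]]
  ]
}}

```text
t: 7.4
tool_pos: [0.5668, -0.095, 0.0906]
orientation: [0.277, -3.129, -0.0]
force: [-0.2, -0.1, -0.9]
opening: 0.0653
gripper_force: 25.0
```

Request:
{"op": "advance", "data": {
  "increments": [
    [[0.06,0,0,0.001,0],[0.06,0,0,0.001,0],[0.06,0,0,0,0],[0.06,0,0,0,0]]
  ]
}}

```text
t: 7.8
tool_pos: [0.5668, -0.095, 0.0886]
orientation: [0.277, -3.129, -0.0]
force: [0.0, 0.1, -2.4]
opening: 0.0651
gripper_force: 25.0
```

Request:
{"op": "advance", "data": {
  "increments": [
    [[0.06,0,0,0.001,0],[0.06,0,0,0.001,0],[0.06,0,0,0,0],[0.06,0,0,0,0]]
  ]
}}

```text
t: 8.2
tool_pos: [0.5669, -0.095, 0.0867]
orientation: [-0.277, 3.129, -0.0]
force: [-0.0, -0.5, -1.1]
opening: 0.065
gripper_force: 25.0
```

Request:
{"op": "advance", "data": {
  "increments": [
    [[0.06,0,0,0.001,0],[0.06,0,0,0,0],[0.06,0,0,0,0]]
  ]
}}

```text
t: 8.5
tool_pos: [0.5673, -0.095, 0.0867]
orientation: [-0.277, 3.128, -0.0]
force: [-3.5, 0.8, 6.1]
opening: 0.0651
gripper_force: 25.0
```

Contact came at z = 0.0867, with force +6 N. Releasing and rising.

Request:
{"op": "advance", "data": {
  "increments": [
    [[0.07,0,0,-0.0005,0],[0.08,0,0,0,0],[0.093,0,0,0,0],[0.093,0,0,0,0],[0.093,0,0,-0.02,0],[0.093,0,0,-0.03,0],[0.093,0,0,-0.04,0],[0.093,0,0,-0.03,0],[0.093,0,0,0,0],[0.093,0,0,0,0]]
  ]
}}

```text
t: 9.5
tool_pos: [0.5674, -0.0952, 0.2069]
orientation: [-0.277, 3.128, -0.001]
force: [-0.5, 0.0, -0.9]
opening: 0.0931
gripper_force: 0.0
```

Run:
```python
from h import *
delta([.4504,.222,.18])
```

```text
to [0.4504 0.222  0.18  ] tool delta [0.0595 0.3328 0.0266] yaw err -0.0014
```

Request:
{"op": "advance", "data": {
  "increments": [
    [[0.093,0,0.01,0,0],[0.093,0,0.03,0,0],[0.093,0,0.04,0,0],[0.093,0.01,0.04,0,0],[0.093,0.01,0.04,0,0],[0.093,0.01,0.04,0,0],[0.093,0.01,0.04,0,0],[0.093,0.01,0.04,0,0],[0.093,0.01,0.03,0,0],[0.093,0,0.02,0.026,0],[0.093,0,0,0,0],[0.093,0,0,0,0],[0.093,0,0,0,0]]
  ]
}}

```text
t: 10.8
tool_pos: [0.4498, 0.2188, 0.1801]
orientation: [0.276, -3.129, 0.001]
force: [0.2, -0.0, 0.1]
opening: 0.0932
gripper_force: 0.0
```

Run:
```python
from h import *
from plant import robot
delta([.4504,.222,.076])
c=robot.read_camera("top");np.savez("top2.npz",**c)
cv2.imwrite("pics/crate2.png",cv2.resize(np.clip(c["image"][160:310,270:470]*1.6,0,255).astype(np.uint8)[:,:,::-1],(800,600),interpolation=cv2.INTER_CUBIC))
```

```text
to [0.4504 0.222  0.076 ] tool delta [-0.0013  0.0031  0.1041] yaw err -0.0018
```

View pics/crate2.png

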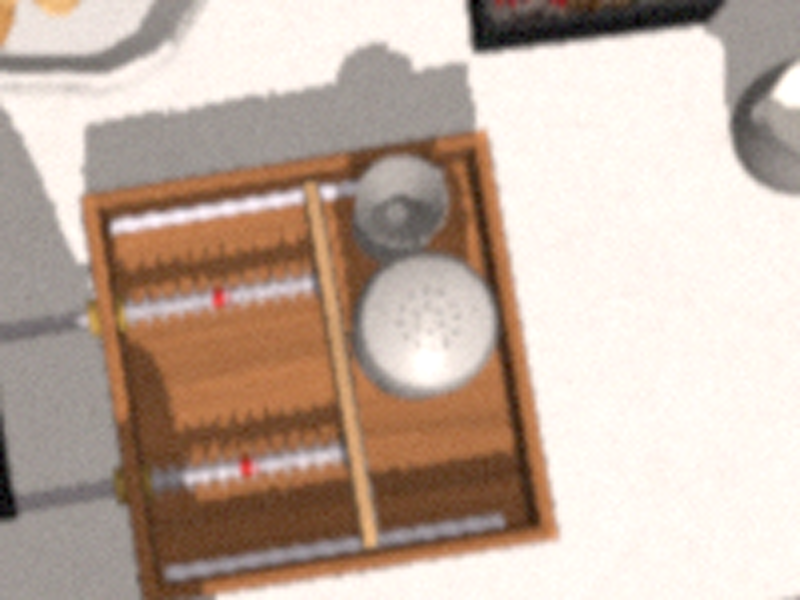

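The shaker stands in the bay beside the jigger, with its dome centre at crop (427,323), i.e. pixel (376.8,240.8). The board is home.

Run:
```python
from h import *
t=dict(np.load("top2.npz"))
f=lambda u,v,z:(lambda d:(round(d@ex,4),round(d@ey,4)))(ray(t,u,v,z)[:2]-C)
print("shaker",f(376.75,240.75,.095),"dome low edge",f(376.75+1,160+397/4,.09))
print("wall inner",f(270+520/4,160+525/4,.06),f(270+375/4,160+545/4,.06), "outer corner",f(270+553/4,160+535/4,.06),f(270+487/4,160+130/4,.06),f(270+83/4,160+198/4,.06))
```

```text
shaker (np.float64(-0.0078), np.float64(0.0559)) dome low edge (np.float64(0.026), np.float64(0.0523))
wall inner (np.float64(0.0916), np.float64(0.0859)) (np.float64(0.0899), np.float64(0.0166)) outer corner (np.float64(0.0987), np.float64(0.1004)) (np.float64(-0.0975), np.float64(0.1033)) (np.float64(-0.0968), np.float64(-0.0947))
```

Request:
{"op": "advance", "data": {
  "increments": [
    [[0.093,-0.001,0.003,0.02,-0.001],[0.08,0,0,0.03,0],[0.08,0,0,0.03,0],[0.08,0,0,0.02,0],[0.08,0,0,0.003,0],[0.08,0,0,0,0],[0.08,0,0,0,0]]
  ]
}}

```text
t: 11.55
tool_pos: [0.4516, 0.2226, 0.0789]
orientation: [-0.277, 3.127, 0.001]
force: [-0.1, -0.1, 0.4]
opening: 0.0797
gripper_force: 0.0
```

```bash
python3 -c "
from h import *
delta([.4504,.222,.076])"
```

```text
to [0.4504 0.222  0.076 ] tool delta [ 0.0013 -0.0003  0.0029] yaw err -0.0011
```

The shaker is at crate x = -7.8 mm, leaving a gap from 26 to 91.5 mm, so the tamper centre goes at about 58.5. Grasping the tamper.

Request:
{"op": "advance", "data": {
  "increments": [
    [[0.05,0.001,0,0.003,0],[0.025,0,0,0,0],[0.025,0,0,0,0],[0.025,0,0,0,0],[0.025,0,0,0,0],[0.025,0,0,0,0],[0.025,0,0,0,0]]
  ],
  "force": 30
}}

```text
t: 12.25
tool_pos: [0.4493, 0.2225, 0.0743]
orientation: [-0.279, 3.129, 0.001]
force: [-0.6, 2.4, 0.7]
opening: 0.0342
gripper_force: 30.0
```

Request:
{"op": "advance", "data": {
  "increments": [
    [[0.025,0,0,-0.01,0],[0.025,0,0,-0.03,0],[0.025,0,0,-0.04,0],[0.025,0,0,-0.04,0],[0.025,0,0,-0.01,0],[0.025,0,0,0,0],[0.025,0,0,0,0],[0.025,0,0,0,0]]
  ]
}}

```text
t: 13.05
tool_pos: [0.4478, 0.2217, 0.2013]
orientation: [0.278, -3.125, 0.002]
force: [-0.6, -0.2, -3.5]
opening: 0.0338
gripper_force: 30.0
```

Run:
```python
from h import *
delta(W(.0585,.054,.2))
```

```text
to [ 0.5016 -0.107   0.2   ] tool delta [ 0.0051 -0.333   0.0016] yaw err -0.0004
```

Request:
{"op": "advance", "data": {
  "increments": [
    [[0.025,0,-0.01,0,0],[0.025,0,-0.03,0,0],[0.025,0,-0.04,0,0],[0.025,0,-0.04,0,0],[0.025,0,-0.04,0,0],[0.025,0.005,-0.04,0,0],[0.025,0,-0.04,0,0],[0.025,0,-0.04,0,0],[0.025,0,-0.03,0,0],[0.025,0,-0.02,0,0],[0.025,0,-0.003,0,0],[0.025,0,0,0,0],[0.025,0,0,0,0],[0.025,0,0,0,0]]
  ]
}}

```text
t: 14.45
tool_pos: [0.5029, -0.1055, 0.2039]
orientation: [0.28, -3.129, -0.001]
force: [-0.2, -0.5, -3.8]
opening: 0.0339
gripper_force: 30.0
```

Run:
```python
from h import *
from plant import robot
delta(W(.0585,.054,.2))
for n in("top","side"): np.savez(n+"3.npz",**robot.read_camera(n))
a=np.load("top3.npz")["image"][150:330,270:510];b=np.load("side3.npz")["image"][140:320,260:500]
cv2.imwrite("pics/p3.png",np.hstack([cv2.resize(a,(400,300)),cv2.resize(b,(400,300))])[:,:,::-1])
```

```text
to [ 0.5016 -0.107   0.2   ] tool delta [ 0.0016 -0.0013  0.0039] yaw err 0.0007
```

View pics/p3.png

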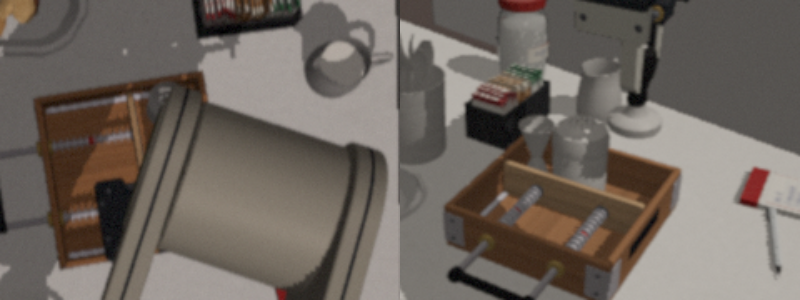

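In the side view the tamper may hang tilted: handle at about (650,65) and base at (635,122). I'll measure that.

Run:
```python
from h import *
s=dict(np.load("side3.npz"));im=s["image"]
for z in(.105,.13,.16,.2,.24): print(z,P(s,(.5029,-.1055,z)).round(1))
c=im[150:235,370:440]
cv2.imwrite("pics/p4.png",cv2.resize(np.clip(c*1.5,0,255).astype(np.uint8)[:,:,::-1],None,fx=7,fy=7,interpolation=cv2.INTER_CUBIC))
```

```text
0.105 [398.9 226.4]
0.13 [400.  214.7]
0.16 [401.4 200.2]
0.2 [403.3 179.9]
0.24 [405.4 158.3]
```

View pics/p4.png

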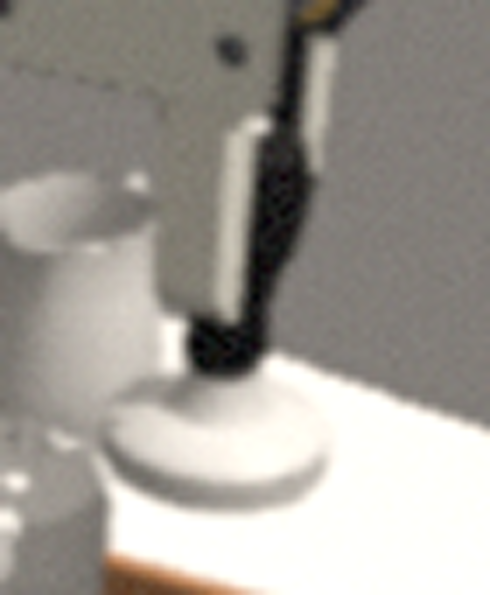

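The tamper hangs upright: base centre at column 400.7 and neck at 402.6, as projected. Lowering.

Request:
{"op": "advance", "data": {
  "increments": [
    [[0.025,0.0022,-0.0013,0.01,0],[0.025,0,0,0.02,0],[0.025,0,0,0.02,0],[0.025,0,0,0.008,0],[0.025,0,0,0,0],[0.025,0,0,0,0],[0.025,0,0,0,0]]
  ]
}}

```text
t: 15.25
tool_pos: [0.502, -0.1083, 0.1474]
orientation: [-0.279, 3.127, -0.001]
force: [0.5, 0.1, -2.9]
opening: 0.0338
gripper_force: 30.0
```

```bash
python3 -c "
from h import *
delta(W(.0592,.054,.09))"
```

```text
to [ 0.5009 -0.1071  0.09  ] tool delta [0.001  0.0014 0.0574] yaw err -0.0003
```

Request:
{"op": "advance", "data": {
  "increments": [
    [[0.025,0.001,0.0014,0.01,0],[0.025,0,0,0.01,0],[0.025,0,0,0.01,0],[0.025,0,0,0.01,0],[0.025,0,0,0.01,0],[0.025,0,0,0.003,0],[0.025,0,0,0,0],[0.025,0,0,0,0]]
  ]
}}

```text
t: 16.05
tool_pos: [0.5002, -0.1069, 0.0934]
orientation: [-0.279, 3.129, -0.0]
force: [0.5, 0.8, -4.0]
opening: 0.0339
gripper_force: 30.0
```

```bash
python3 -c "
from h import *
delta(W(.0592,.054,.085))"
```

```text
to [ 0.5009 -0.1071  0.085 ] tool delta [-0.0006 -0.0003  0.0084] yaw err -0.0004
```

Request:
{"op": "advance", "data": {
  "increments": [
    [[0.025,-0.0005,0,0.003,0],[0.025,0,0,0.002,0],[0.025,0,0,0.002,0],[0.025,0,0,0,0],[0.025,0,0,0,0]]
  ]
}}

```text
t: 16.55
tool_pos: [0.5004, -0.1068, 0.0861]
orientation: [0.279, -3.129, -0.0]
force: [0.6, 0.1, -4.0]
opening: 0.034
gripper_force: 30.0
```

Request:
{"op": "advance", "data": {
  "increments": [
    [[0.025,0,0,0.001,0],[0.025,0,0,0.001,0],[0.025,0,0,0,0],[0.025,0,0,0,0]]
  ]
}}

```text
t: 16.95
tool_pos: [0.5006, -0.1068, 0.0843]
orientation: [-0.279, 3.129, -0.0]
force: [0.3, -0.3, -1.9]
opening: 0.034
gripper_force: 30.0
```

Request:
{"op": "advance", "data": {
  "increments": [
    [[0.025,0,0,0.001,0],[0.025,0,0,0,0],[0.025,0,0,0,0]]
  ]
}}

```text
t: 17.25
tool_pos: [0.5013, -0.1067, 0.0843]
orientation: [-0.279, 3.128, -0.0]
force: [-1.9, 2.7, 5.2]
opening: 0.0339
gripper_force: 30.0
```

Request:
{"op": "advance", "data": {
  "increments": [
    [[0.045,0,0,-0.0005,0],[0.06,0,0,0,0],[0.08,0,0,0,0],[0.08,0,0,0,0],[0.08,0,0,-0.02,0],[0.08,0,0,-0.03,0],[0.08,0,0,-0.04,0],[0.08,0,0,-0.03,0],[0.08,0,0,0,0],[0.08,0,0,0,0]]
  ]
}}

```text
t: 18.25
tool_pos: [0.5009, -0.107, 0.2042]
orientation: [-0.278, 3.128, -0.001]
force: [0.3, 0.3, 0.2]
opening: 0.0795
gripper_force: 0.0
```

Run:
```python
from h import *
delta([.5211,.1128,.13])
```

```text
to [0.5211 0.1128 0.13  ] tool delta [-0.0585  0.2128  0.0741] yaw err -0.0005
```

Request:
{"op": "advance", "data": {
  "increments": [
    [[0.06,0,0.01,0,0],[0.06,-0.01,0.03,0,0],[0.06,-0.01,0.04,0,0],[0.06,-0.01,0.04,0,0],[0.06,-0.01,0.04,0,0],[0.06,-0.01,0.03,0,0],[0.06,-0.008,0.02,0.02,0],[0.06,0,0.003,0.03,0],[0.06,0,0,0.024,0],[0.06,0,0,0,0],[0.06,0,0,0,0],[0.06,0,0,0,0]]
  ],
  "force": 45
}}

```text
t: 19.45
tool_pos: [0.5205, 0.1132, 0.1308]
orientation: [-0.278, 3.128, 0.0]
force: [0.8, 0.1, 0.0]
opening: 0.0603
gripper_force: 0.0
```

Run:
```python
from h import *
from plant import robot
delta([.5211,.1128,.039])
for n in("top","side"): np.savez(n+"4.npz",**robot.read_camera(n))
a=np.load("top4.npz")["image"][150:330,230:470];b=np.load("side4.npz")["image"][150:330,260:500]
cv2.imwrite("pics/p5.png",np.hstack([cv2.resize(a,(400,300)),cv2.resize(b,(400,300))])[:,:,::-1])
```

```text
to [0.5211 0.1128 0.039 ] tool delta [-0.0004 -0.0005  0.0918] yaw err -0.0007
```

View pics/p5.png

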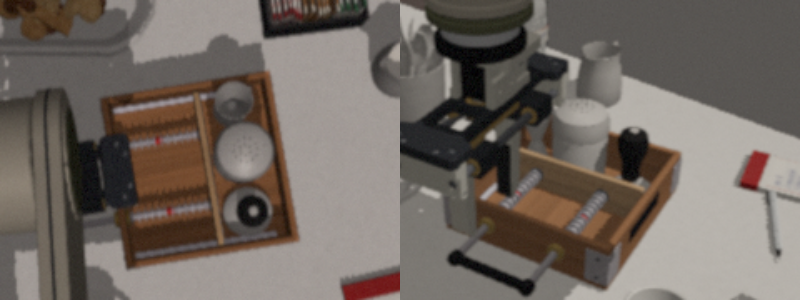

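All three stand upright in a row and the board is home. Lowering over the bar.

Request:
{"op": "advance", "data": {
  "increments": [
    [[0.06,0,0,0.02,0],[0.06,0,0,0.03,0],[0.06,0,0,0.02,0],[0.06,0,0,0.015,0],[0.06,0,0,0.008,0],[0.06,0,0,0,0],[0.06,0,0,0,0],[0.06,0,0,0,0]]
  ],
  "force": 45
}}

```text
t: 20.35
tool_pos: [0.521, 0.1133, 0.038]
orientation: [-0.278, 3.127, 0.0]
force: [0.6, 0.3, 0.7]
opening: 0.0601
gripper_force: 0.0
```

Request:
{"op": "advance", "data": {
  "increments": [
    [[0.03,0,0,0,0],[0.005,0,0,0,0],[0.005,0,0,0,0],[0.005,0,0,0,0],[0.005,0,0,0,0],[0.005,0,0,0,0],[0.005,0,0,0,0],[0.005,0,0,0,0]]
  ],
  "force": 45
}}

```text
t: 21.15
tool_pos: [0.5198, 0.1137, 0.0366]
orientation: [0.279, -3.129, -0.001]
force: [-0.1, 4.4, 0.2]
opening: 0.0109
gripper_force: 45.0
```

Request:
{"op": "advance", "data": {
  "increments": [
    [[0.005,0,0.005,0,0],[0.005,0,0.01,0,0],[0.005,0,0.01,0,0],[0.005,0,0.01,0,0],[0.005,0,0.01,0,0],[0.005,0,0.01,0,0],[0.005,0,0.01,0,0],[0.005,0,0.005,0,0],[0.005,0,0.002,0,0],[0.005,0,0,0,0],[0.005,0,0,0,0],[0.005,0,0,0,0]]
  ],
  "force": 45
}}

```text
t: 22.35
tool_pos: [0.5076, 0.1824, 0.0366]
orientation: [-0.278, 3.129, -0.005]
force: [0.8, -7.3, -0.5]
opening: 0.0106
gripper_force: 45.0
```

Run:
```python
from h import *
from plant import robot
s=robot.read_state();p=np.array(s["tool_pos"])
print("pulled",(p[:2]-[.5198,.1137])@-ey,"side",(p[:2]-[.5198,.1137])@ex)
for n in("top","side"): np.savez(n+"5.npz",**robot.read_camera(n))
a=np.load("top5.npz")["image"][150:330,230:470];b=np.load("side5.npz")["image"][180:300,290:450]
cv2.imwrite("pics/p6.png",np.hstack([cv2.resize(a,(400,300)),cv2.resize(b,(400,300))])[:,:,::-1])
```

```text
pulled 0.069827464462164 side -0.00013024617365687063
```

View pics/p6.png

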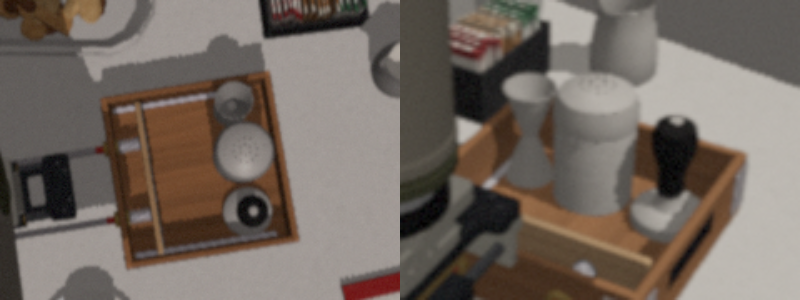

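The red bands sit just outside the bushings, at about (98,150) and (112,220) in the left half. The board has shifted about 70 mm by both tool and image. I'll add 1 mm of margin, let it settle and hand in.

Request:
{"op": "advance", "data": {
  "increments": [
    [[0.005,0,0.001,0,0],[0.005,0,0,0,0],[0.005,0,0,0,0],[0.005,0,0,0,0],[0.005,0,0,0,0],[0.005,0,0,0,0]]
  ],
  "force": 45
}}

```text
t: 23.05
tool_pos: [0.5074, 0.1833, 0.0366]
orientation: [-0.278, 3.129, -0.005]
force: [2.4, -9.2, 0.9]
opening: 0.0107
gripper_force: 45.0
```

Run:
```python
from h import *
from plant import robot
s=robot.read_state();p=np.array(s["tool_pos"]);print((p[:2]-[.5198,.1137])@-ey,s["gripper_force"],s["opening"])
print(robot.close_job())
```

```text
0.07074705297730466 44.99995172023773 0.010733080617780324
the job is handed in; nothing more can be done
None
```

The shaker and tamper stand upright in the bay beside the bar measure, and the gripper is holding the clamp board about 71 mm out; the job is handed in at about 23 s of the 67 s allowed, verdict not shown.

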